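Wedge the rattling drawer tier tight in its walnut tray

TASK

The small drawer tier sits loose in the walnut tray. Start the thin end of the bamboo wedge in the slot between the walnut cheek and the tier, flat on the tray with its straight face along the cheek, only just far enough to stay there, and let go of it; then tap or press it in gently from behind with the shut fingers until it stops moving forward and firmly holds the tier against the tray's far wall. Do not ram it, or the plastic cracks, and leave the cup, spoon, bamboo box and lamp where they are.

Things in the scene. Friction and masses are not known exactly. Their poses are not given: they have to be found in the camera images.
- wedge_grip (a point): Loose bamboo wedge, 120 mm long, 36 mm high, about 60 g, lying flat. Point: centre of its rear block, 18 mm above the underside; x along the wedge to the thin end, y across its thickness, z up. The rear 35 mm is a block with parallel sides, 21 mm thick; the front 85 mm taper evenly to 4 mm. Flat back face (to tap) at x = -17.5 mm; straight face at y = -10.5 mm all along; slope on the +y side.
- wedge_tip (a point): Middle of the wedge's thin end face, 18 mm above the underside, 2 mm from the straight face, 102.5 mm ahead of wedge_grip; same axes.
- wedge: The wedge as a whole; origin at the centre of its underside, 42.5 mm ahead of wedge_grip (same axes).
- slot (a point): Fixed point at the slot's mouth, on the tray floor (10 mm above the table). x points into the slot, y left to the tier, z up. Slot open above, its right side a walnut cheek 45 mm high, 30 mm thick, from x = -21 to 105 mm, with its face between y = -4.5 and -10.5 mm: this differs each time and is not reported, so the depth must be felt (thin end 35 to 75 mm past the mouth). Mouth corners are rounded.
- tray: Fixed walnut tray; place and yaw differ each time. Origin on the table under the slot point, same axes. Its flat floor reaches from x = -145 to 155 mm and y = -75 to 215 mm, and is free from x = -145 mm to the cheek, so the wedge can slide on it into the slot. A wall 50 mm high behind the tier's left side is what the tier comes up against.
- tier (a joint): How far the drawer tier has slid left (+y of slot), in m: starts at 0, stops dead at 0.005 against the far wall. Foam behind it pushes it back with 1 to 2 N; the wedge holds by friction. 5 mm of wedge moves it 1 mm. Driving takes about 2 to 6 N while it slides (a brisk touch spikes higher) and rises steeply once home; there a slow push of 12 to 20 N seats the wedge firmly without cracking the tier.
- tier_corner (a point): Top of the tier's front right corner at the slot, 63 mm above the tray floor; x, y, z as slot. The tier is a translucent grey plastic unit with two drawers, 140 mm deep (along x), 170 mm wide, 63 mm high; its side along the slot lies at y = 2.5 mm plus joint tier in the slot's frame, its front at x = 0.
- cup: Empty white ceramic cup, 76 mm across, 75 mm high, standing on the table to the right; origin under its centre. Bystander.
- spoon: Steel spoon lying on the table to the left; origin under its middle. Bystander.
- bamboo_box: Lidded bamboo box 96 x 126 mm, 81 mm high with its knob, on the table to the left; origin under its centre. Bystander.
- lamp: Small white lamp with a toggle switch, foot 90 mm across, 155 mm high, on the table to the right at the back; origin under its foot. Bystander.
There are look-alikes about, which are no part of the job. Leave any blue or yellow look-alike of the wedge alone.

How it is judged:
By the outcome, as a careful person would: the job done as asked, in the order asked, and still so for the second after the job is handed in, with the robot touching nothing.
It also fails if it takes over 61 s, if anything falls off the work surface, if the arm or the gripper's body presses on something with over 40 N, if the wrist force passes 120 N, or if a joint passes its speed limit or range.

ROBOT

A 6-joint arm with a two-finger parallel gripper is mounted at the origin on the work surface. World frame = base frame: x ahead of the robot, y to its left, z up, the work surface at z = 0. Lengths are in mm, angles in rad, forces in N, time in s.
With the tool pointing down it reaches from about 425 to 925 mm from the base axis. Payload 12.5 kg.
Tool frame: the origin (TCP) lies midway between the tips of the shut fingers; the grasp point (between the pads) lies 19 mm behind it; z points along the fingers, y is the direction in which the jaws open and shut (so a half turn about z gives the same grasp; the last joint's range is limited). The gripper opens to 85 mm and grips with 20 to 120 N. Pads are 22 mm wide; open, the fingers measure 114 mm over their backs; the gripper's body (76 mm by 85 mm) begins 54 mm behind the grasp point. The pads swing forward as they close: fully open they stand 13 mm farther back than shut.
Start: joints at [1.005, 0.491, 1.559, -0, 1.092, -0.106], TCP at [277.342, 560.113, 231.327] pointing down, gripper open.
Joint ranges: [-3.1, 3.1], [-0.84, 2.19], [0.05, 2.79], [-1.13, 4.28], [0.06, 2.93], [-2.69, 2.69]. Speed limits (rad/s): [2.22, 2.22, 2.79, 3.14, 3.14, 3.14].

INTERFACE

Orientations are given as [roll, pitch, yaw] about the fixed x, y, z axes, in that order (R = Rz(yaw) Ry(pitch) Rx(roll)).
In Python, from plant import monitor, eyes, robot, models gives the robot as it stands.
- The arm moves only by the tool play_rows, never from a script. Its arguments are lists of equal length, an entry for each row: "grip": the finger opening in mm, from 0 to 85.4; "slide": the shift along the tool's x, y, z in mm, a list of three; "turn": the turn, a rotation vector about the tool's x, y, z in rad, a list of three. A call has 1 to 5 rows; each row is the pose to reach, as a shift and turn from the pose commanded when the call began, along the tool's axes at that moment; what a row does not reach only later rows make up. A row lasts 1/8 s, in which the tool goes at most 62.5 mm and 10.7 degrees, less where a joint would pass 70% of its speed; a pose out of reach is approached as far as the arm can. A call with a gripper value outside its range is refused whole. The fingers move at their own pace and stop on an object; the grip force is fixed at half the most. Time passes only in rows, so rows that repeat a pose let the fingers close. It gives the time, the measured TCP pose, the force and the opening at its end, in the units of the state.
- monitor.get_obs(): the state, without advancing time (a new reading comes with each control period).
- eyes.camera(name): name is "side" or "top"; returns the picture (480x640x3 uint8, red, green, blue); there is no depth.
- eyes.camera_model(name): a dict with "K" (3x3 intrinsics, pixels), "D" ([k1, k2, p1, p2, k3] as OpenCV has them; the pictures are not rectified), "R" (3x3) and "t" (3): a world point X has camera coordinates R X + t. Camera axes: x right, y down, z forward; pixel columns grow to the right and rows downward; lengths in mm; the calibration is good to about 2 mm. A picture is of the moment at which its call begins. camera_model takes no time and is no camera call.
- robot.job_done(): hands the job in, once; it reports no verdict.
Trained networks look in the newest picture that a camera, given by its name, has taken for a name from the list of things; names that differ only in an ending like _2 or _b are one class to them, and where a whole thing is asked for, a point or a joint stands for the part that bears it (a point fixed in the world has none). Each returns a list of dicts, best first, with "p" (0 to 1); they miss things now and then, are a little off and sometimes report something else, mostly with a low value. They report only what shows in the picture. A call takes as long as a camera call. They do not tell look-alikes from the thing itself.
- models.look_for(camera, query): "position" ([row, column] in pixels, amid what is visible of it).
- models.spot_point(camera, query): "position" ([row, column] in pixels: a listed point, or the origin of a listed thing).
The state is a dict: "time_s": time; "joint_pos": joint angles; "joint_velocities": joint speeds; "effort": joint torques, N m; "ee_pos": TCP position; "orientation": TCP orientation; "ft_force": force on the tool from outside, world axes, zero at the start; "moment": the same for the moment, N m; "gripper_width": finger opening in mm.
Only numpy, scipy, OpenCV 4.12 (cv2) and the standard library are available. Lean on these libraries where they do the work, as an engineer would, in place of code of your own. Each camera call takes 0.05 s, during which the arm holds its last target.

## Working session

There is one attempt and no reset: what is moved stays moved. The work goes in short steps, Python scripts to look and compute and a tool call to move; the robot and the scene stay as the last step left them, time stands still between calls to the robot, and variables do not carry over. Pictures are saved under pics/ and viewed, and the job is handed in when it is done.

Besides the shell and the picture viewer there is one more tool, called after "Request:" as name(argument=value, ...) on one line, values as JSON. play_rows: Moves the arm, as the interface text tells. Its arguments: {"type":"object","properties":{"grip":{"type":"array","items":{"type":"number"}},"slide":{"type":"array","items":{"type":"array","items":{"type":"number"}}},"turn":{"type":"array","items":{"type":"array","items":{"type":"number"}}}},"required":["grip","slide","turn"]}

```bash
mkdir -p pics; ls
cat > h.py <<'E'
import numpy as np, cv2
from plant import monitor, eyes, robot, models
def snap(n,f):
    im=eyes.camera(n); cv2.imwrite('pics/'+f,im[:,:,::-1]); return im
def ray(n,rc):
    c=eyes.camera_model(n); K=np.array(c["K"],float);D=np.array(c["D"],float);R=np.array(c["R"],float);t=np.array(c["t"],float).ravel()
    p=cv2.undistortPoints(np.array([[[rc[1],rc[0]]]],float),K,D)[0,0]
    return -R.T@t, R.T@np.array([p[0],p[1],1.])
def onz(n,rc,z):
    o,d=ray(n,rc); return o+d*(z-o[2])/d[2]
def proj(n,X):
    c=eyes.camera_model(n); K=np.array(c["K"],float);D=np.array(c["D"],float);R=np.array(c["R"],float);t=np.array(c["t"],float).ravel()
    return cv2.projectPoints(np.array(X,float).reshape(-1,1,3),cv2.Rodrigues(R)[0],t,K,D)[0][:,0]
def tri(a,b):
    o1,d1=ray('top',a);o2,d2=ray('side',b)
    s=np.linalg.lstsq(np.c_[d1,-d2],o2-o1,rcond=None)[0]
    p,q=o1+s[0]*d1,o2+s[1]*d2
    return (p+q)/2,np.linalg.norm(p-q)
E
python3 - <<'E'
from h import *
np.set_printoptions(precision=1,suppress=True)
print(monitor.get_obs())
for n in('top','side'):
    snap(n,n+'0.png')
    print(n,ray(n,(240,320)))
    for q in('wedge_grip','wedge_tip','slot','tier_corner','wedge'):
        print(n,q,[(np.round(d['position']),round(d['p'],2)) for d in models.spot_point(n,q)])
E
```

```text
pics
{'time_s': 0.0, 'joint_pos': array([ 1. ,  0.5,  1.6,  0. ,  1.1, -0.1]), 'joint_velocities': array([-0.,  0., -0.,  0.,  0.,  0.]), 'effort': array([ -0. , -61.8, -26.2,  -0. ,   0. ,  -0. ]), 'ee_pos': array([277.2, 559.9, 230.7]), 'orientation': array([-3.1, -0. ,  2.7]), 'ft_force': array([ 0.2, -1. , -0. ]), 'moment': array([ 0., -0.,  0.]), 'gripper_width': 85.11439136696525}
top (array([ 237.8,  -34.1, 1652.6]), array([ 0.2, -0. , -1. ]))
top wedge_grip [(array([306., 456.]), 0.81), (array([274., 373.]), 0.64), (array([249., 464.]), 0.58), (array([266., 412.]), 0.52)]
top wedge_tip [(array([236., 370.]), 0.7), (array([239., 405.]), 0.52)]
top slot [(array([226., 303.]), 0.75)]
top tier_corner [(array([222., 300.]), 0.85)]
top wedge [(array([255., 407.]), 0.76), (array([311., 470.]), 0.63), (array([255., 368.]), 0.55)]
side (array([  462.2, -1013. ,  1090. ]), array([ 0.1,  0.7, -0.7]))
side wedge_grip [(array([412., 341.]), 0.81), (array([307., 298.]), 0.77), (array([408., 260.]), 0.72)]
side wedge_tip [(array([331., 345.]), 0.78), (array([368., 345.]), 0.7), (array([453., 236.]), 0.62), (array([299., 340.]), 0.6)]
side slot [(array([236., 343.]), 0.79), (array([143., 323.]), 0.71)]
side tier_corner [(array([221., 344.]), 0.87)]
side wedge [(array([397., 342.]), 0.96), (array([306., 316.]), 0.9), (array([343., 322.]), 0.78), (array([432., 254.]), 0.56), (array([144., 321.]), 0.34)]
```

View pics/top0.png

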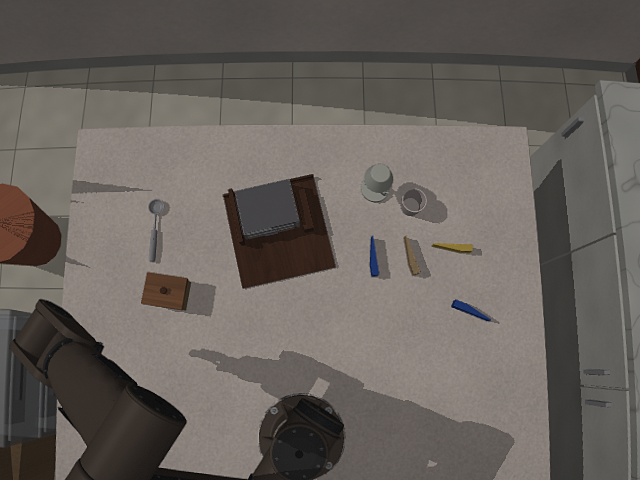

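View pics/side0.png

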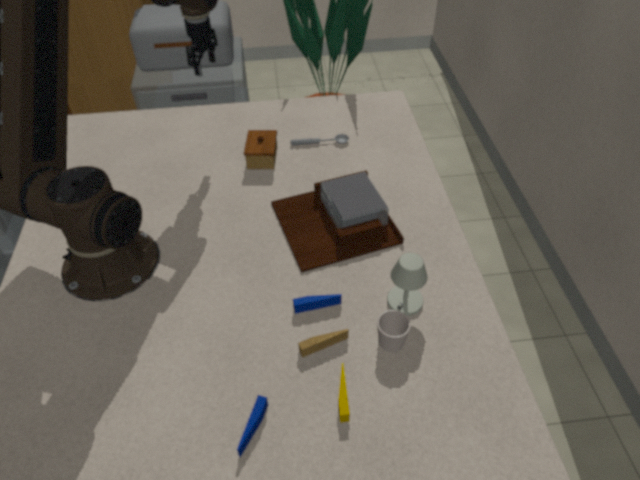

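Run:
```python
import cv2
a=cv2.imread('pics/top0.png')[200:340,280:500]; cv2.imwrite('pics/top0c.png',cv2.resize(a,None,fx=3.6,fy=3.6,interpolation=cv2.INTER_CUBIC))
a=cv2.imread('pics/side0.png')[200:470,180:420]; cv2.imwrite('pics/side0c.png',cv2.resize(a,None,fx=2.2,fy=2.2,interpolation=cv2.INTER_CUBIC))
```

```text
(no output)
```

View pics/top0c.png

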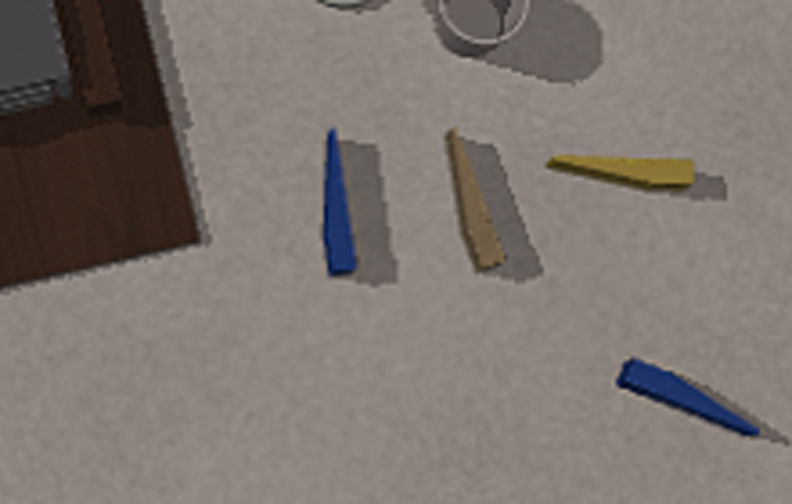

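View pics/side0c.png

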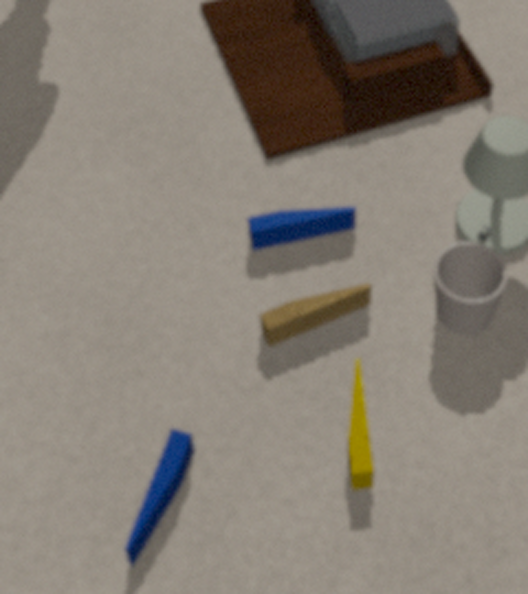

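Candidates for the wedge (top view): blue (255,373), tan (255,411), yellow (247,455), blue (311,472). The tan one is the bamboo wedge, at side (343,322). The crop confirms it has the block, the taper and a slope on its left. Next I'll fit its pose and the tray's pose.

```bash
cat > fit.py <<'E'
from h import *
from scipy.optimize import minimize
W=np.array([(-17.5,-10.5),(102.5,-10.5),(102.5,-6.5),(17.5,10.5),(-17.5,10.5)])
def pose2(P,x,y,a): 
    c,s=np.cos(a),np.sin(a); return P@np.array([[c,s],[-s,c]])+[x,y]
def hullmask(n,pts3,box,S=6):
    r0,r1,c0,c1=box
    p=proj(n,pts3); p=(p-[c0,r0]+.5)*S-.5
    m=np.zeros(((r1-r0)*S,(c1-c0)*S),np.uint8)
    cv2.fillConvexPoly(m,cv2.convexHull(np.round(p*16).astype(np.int32)),255,shift=4)
    return cv2.resize(m,(c1-c0,r1-r0),interpolation=cv2.INTER_AREA)/255.
def ext(P2,z0,z1): return np.r_[np.c_[P2,np.full(len(P2),z0)],np.c_[P2,np.full(len(P2),z1)]]
E
python3 - <<'E'
from fit import *
np.set_printoptions(precision=2,suppress=True)
im={n:cv2.imread(f'pics/{n}0.png').astype(float) for n in('top','side')}
box={'top':(225,290,395,430),'side':(315,370,285,365)}
seg={}
for n in box:
    r0,r1,c0,c1=box[n]; a=im[n][r0:r1,c0:c1]
    d=(a[...,2]-a[...,0])/(a.sum(2)+1)  # red-blue chroma
    bg=np.median(d); hi=np.percentile(d,97 if n=='top' else 96)
    seg[n]=np.clip((d-bg)/(hi-bg),0,1); print(n,bg,hi,(seg[n]>.5).sum())
def cost(p,cams,off=0):
    e=0
    for n in cams:
        e+=((hullmask(n,ext(pose2(W,*p),0,36),box[n])-seg[n])**2).sum()
    return e
g=onz('top',(266,412),36)[:2]; t=onz('top',(239,405),36)[:2]
print(g,t)
a0=np.arctan2(*(t-g)[::-1])
for cams in(['top'],['side'],['top','side']):
    r=min((minimize(cost,[*g,a],args=(cams,),method='Nelder-Mead',options=dict(initial_simplex=np.array([[*g,a],[g[0]+8,g[1],a],[g[0],g[1]+8,a],[*g,a+.1]]),xatol=.05,fatol=.01)) for a in(a0-.1,a0,a0+.1)),key=lambda r:r.fun)
    print(cams,r.x,r.fun)
a=cv2.imread('pics/top0.png')[165:295,215:345]; cv2.imwrite('pics/tray_t.png',cv2.resize(a,None,fx=4.6,fy=4.6,interpolation=cv2.INTER_CUBIC))
a=cv2.imread('pics/side0.png')[165:275,265:410]; cv2.imwrite('pics/tray_s.png',cv2.resize(a,None,fx=5,fy=5,interpolation=cv2.INTER_CUBIC))
for nme,z in(('slot',10),('tier_corner',73)):
  pt={'slot':((226,303),(236,343)),'tier_corner':((222,300),(221,344))}[nme]
  print(nme,onz('top',pt[0],z),onz('side',pt[1],z),tri(*pt))
E
```

```text
top 0.03694581280788178 0.1587954686916469 270
side 0.04460093896713615 0.2226295103283194 642
[ 501.13 -334.11] [ 583.99 -315.88]
['top'] [ 497.76 -342.94    0.32] 13.139522665009348
['side'] [ 495.79 -342.83    0.35] 63.388356246429964
['top', 'side'] [ 497.15 -342.69    0.33] 85.80743682390332
slot [631.17  -6.78  10.  ] [632.99   5.24  10.  ] (array([629.63,  -6.87,  22.39]), np.float64(2.786530962423028))
tier_corner [628.3    1.07  73.  ] [634.12   0.95  73.  ] (array([631.5 ,   1.33,  71.72]), np.float64(5.624213079938875))
```

View pics/tray_t.png

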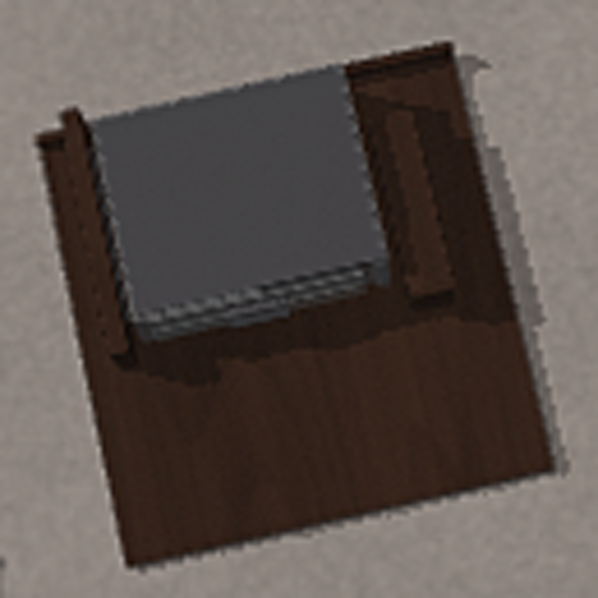

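View pics/tray_s.png

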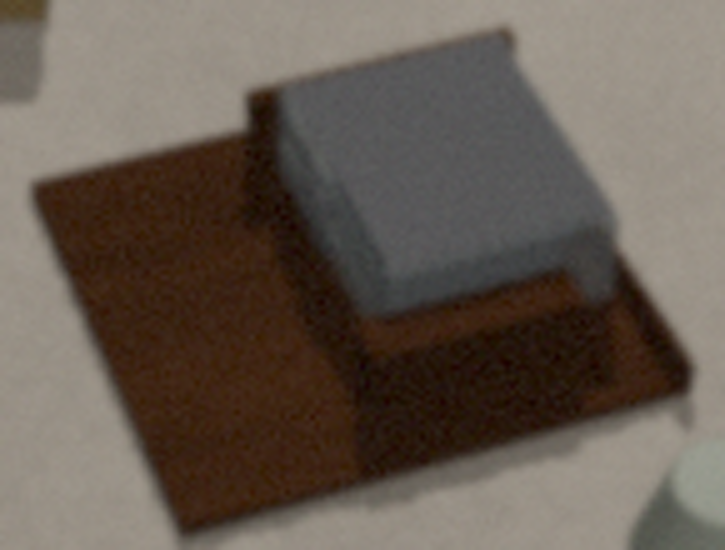

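```bash
cat > tray.py <<'E'
from fit import *
from scipy.optimize import least_squares
np.set_printoptions(precision=2,suppress=True)
T=dict(top=(215,165,4.6,[((-145,-75,10),(553,466)),((-145,215,10),(130,566)),((0,2.5,73),(386,262)),((0,172.5,73),(137,315)),((140,2.5,73),(345,68)),((140,172.5,73),(92,122))]),
 side=(265,165,5,[((-145,-75,10),(183,522)),((-145,215,10),(35,185)),((0,2.5,73),(387,283)),((0,172.5,73),(280,92)),((140,2.5,73),(612,217)),((140,172.5,73),(505,35))]))
def obs(n):
    c0,r0,f,l=T[n]; X=np.array([a for a,b in l],float);u=np.array([b for a,b in l],float)
    return X,(u+.5)/f-.5+[c0,r0]
def w(p,X):
    return np.c_[pose2(X[:,:2],*p),X[:,2]]
if __name__=='__main__':
  for cams in(['top'],['side'],['top','side']):
    f=lambda p:np.concatenate([(proj(n,w(p,obs(n)[0]))-obs(n)[1]).ravel() for n in cams])
    r=least_squares(f,[632,0,.25],x_scale=[1,1,.01]); print(cams,r.x); print(r.fun.reshape(-1,2))
  p=r.x; q=least_squares(lambda p:(proj('top',w(p,obs('top')[0]))-obs('top')[1]).ravel(),[632,0,.25],x_scale=[1,1,.01]).x
  c,s=np.cos(-q[2]),np.sin(-q[2])
  for u in((410,300),(453,290),(383,112),(415,108)):
    v=(np.array(u)+.5)/4.6-.5+[215,165]
    X=onz('top',v[::-1],55)[:2]-q[:2]; print('cheek',u,[c*X[0]-s*X[1],s*X[0]+c*X[1]])
E
python3 tray.py
```

```text
['top'] [629.66  -0.33   0.23]
[[ 0.84  0.46]
 [-0.72  0.18]
 [ 1.13  0.17]
 [-0.79  1.36]
 [-0.22 -1.46]
 [-0.25 -0.85]]
['side'] [628.88   0.78   0.22]
[[-0.55  1.52]
 [-0.97 -0.94]
 [-0.24 -0.58]
 [ 0.16 -0.8 ]
 [ 2.02  0.22]
 [-0.49 -0.16]]
['top', 'side'] [629.24   0.06   0.22]
[[ 0.59  0.71]
 [-1.05  0.13]
 [ 1.    0.31]
 [-0.96  1.32]
 [-0.21 -1.36]
 [-0.27 -0.92]
 [-0.24  1.82]
 [-1.03 -0.63]
 [-0.07 -0.41]
 [ 0.11 -0.61]
 [ 2.12  0.27]
 [-0.59 -0.07]]
cheek (410, 300) [np.float64(-22.6012951089), np.float64(-4.473664625906781)]
cheek (453, 290) [np.float64(-22.433290398633073), np.float64(-33.18984815095115)]
cheek (383, 112) [np.float64(105.76592528682718), np.float64(-15.575291759298304)]
cheek (415, 108) [np.float64(103.65754789037244), np.float64(-36.78534907658956)]
```

```bash
cat > go.py <<'E'
import sys
from h import *
from scipy.spatial.transform import Rotation as Ro
np.set_printoptions(precision=4,suppress=True)
def go(x,y,z,yaw):
    o=monitor.get_obs(); R=Ro.from_euler('xyz',o['orientation']); T=Ro.from_euler('xyz',[np.pi,0,yaw])
    print('t',round(o['time_s'],2),'pos',o['ee_pos'],'ori',o['orientation'],'F',o['ft_force'],'j',o['joint_pos'],'w',round(o['gripper_width'],1))
    print('slide',np.round(R.inv().apply(np.array([x,y,z])-o['ee_pos']),2),'turn',(R.inv()*T).as_rotvec())
if __name__=='__main__': go(*map(float,sys.argv[1:]))
E
python3 go.py 540 250 240 1.9; python3 go.py 497 -343 150 .335
```

```text
t 0.6 pos [277.3449 560.1048 231.3202] ori [3.1415 0.     2.6818] F [ 0.352   0.6026 -0.7188] j [ 1.0054  0.4909  1.5589 -0.      1.0917 -0.1056] w 85.3
slide [-372.99 -161.35   -8.68] turn [0.0001 0.     0.7818]
t 0.6 pos [277.3449 560.1048 231.3202] ori [3.1415 0.     2.6818] F [ 0.352   0.6026 -0.7188] j [ 1.0054  0.4909  1.5589 -0.      1.0917 -0.1056] w 85.3
slide [-597.6  -711.85   81.29] turn [ 0.0001 -0.0001  2.3468]
```

Request:
play_rows(grip=[85,85,85,85,85], slide=[[-373,-161,-9],[-373,-161,-9],[-373,-161,-9],[-373,-161,-9],[-373,-161,-9]], turn=[[0,0,0.78],[0,0,0.78],[0,0,0.78],[0,0,0.78],[0,0,0.78]])

```text
time_s: 1.23
ee_pos: [480.6, 320.2, 238.5]
orientation: [3.141, -0.0, 1.899]
ft_force: [0.0, 0.6, -0.5]
gripper_width: 84.8
```

```bash
python3 go.py 497 -343 150 .335
```

```text
t 1.23 pos [480.5676 320.2196 238.5025] ori [ 3.1411 -0.0002  1.8986] F [ 0.0013  0.5805 -0.4613] j [0.4734 0.4158 1.6696 0.0001 1.0557 0.1455] w 84.8
slide [-633.2  -198.04   88.3 ] turn [ 0.0003 -0.0005  1.5636]
```

Request:
play_rows(grip=[85,85,85,85,85], slide=[[-633,-198,60],[-633,-198,60],[-633,-198,60],[-633,-198,60],[-633,-198,60]], turn=[[0,0,1.563],[0,0,1.563],[0,0,1.563],[0,0,1.563],[0,0,1.563]])

```text
time_s: 1.85
ee_pos: [488.0, 8.8, 210.2]
orientation: [3.141, -0.0, 0.958]
ft_force: [1.7, 0.7, 0.7]
gripper_width: 85.2
```

```bash
python3 go.py 497 -343 150 .335
```

```text
t 1.85 pos [488.0129   8.8197 210.1786] ori [ 3.1409 -0.0005  0.9583] F [1.682  0.6549 0.6746] j [-0.1174  0.3238  1.9124  0.0001  0.9046  0.495 ] w 85.2
slide [-282.72  209.58   60.19] turn [ 0.0005 -0.0007  0.6233]
```

Request:
play_rows(grip=[85,85,85,85,85], slide=[[-283,210,60],[-283,210,60],[-283,210,60],[-283,210,60],[-283,210,60]], turn=[[0,0,0.623],[0,0,0.623],[0,0,0.623],[0,0,0.623],[0,0,0.623]])

```text
time_s: 2.48
ee_pos: [497.8, -299.3, 157.4]
orientation: [3.141, -0.0, 0.34]
ft_force: [0.8, 0.2, -0.2]
gripper_width: 85.1
```

```bash
python3 go.py 497 -343 110 .335
```

```text
t 2.48 pos [ 497.7907 -299.3443  157.4005] ori [ 3.1413 -0.0004  0.3402] F [ 0.7795  0.2304 -0.1876] j [-0.6552  0.5129  1.7497  0.0002  0.8785  0.5753] w 85.1
slide [-15.33  40.87  47.41] turn [ 0.0003 -0.0004  0.0052]
```

Request:
play_rows(grip=[60,60,60], slide=[[-15.3,40.9,47.4],[-15.3,40.9,87],[-15.3,40.9,87]], turn=[[0,0,0.005],[0,0,0.005],[0,0,0.005]])

```text
time_s: 2.85
ee_pos: [495.9, -340.3, 68.1]
orientation: [-3.137, 0.003, 0.335]
ft_force: [-0.2, 0.1, 0.8]
gripper_width: 59.8
```

```bash
python3 go.py 497 -343 5 .335
python3 - <<'E'
from h import *
import cv2
a=snap('top','top1.png')[210:310,360:480,::-1]; b=snap('side','side1.png')[260:400,240:400,::-1]
cv2.imwrite('pics/c1.png',np.hstack([cv2.resize(a,(420,350),interpolation=cv2.INTER_CUBIC),cv2.resize(b,(380,350),interpolation=cv2.INTER_CUBIC)]))
E
```

```text
t 2.85 pos [ 495.9191 -340.3304   68.1465] ori [-3.1368  0.0026  0.3354] F [-0.1893  0.1171  0.7982] j [-0.7113  0.6602  1.7591  0.0002  0.7277  0.524 ] w 59.8
slide [ 0.31  3.18 63.13] turn [-0.0048  0.0026  0.0004]
```

View pics/c1.png

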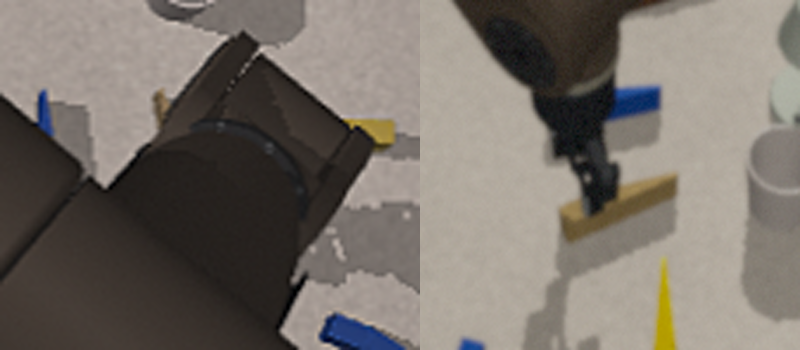

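The gripper is above the rear of the tan wedge (side crop about (590,200)). Descending.

Request:
play_rows(grip=[60,60,60,60], slide=[[0.3,2,45],[0.3,2.5,63],[0.3,2.5,63],[0.3,2.5,63]], turn=[[0,0,0],[0,0,0],[0,0,0],[0,0,0]])

```text
time_s: 3.45
ee_pos: [499.0, -343.3, 9.1]
orientation: [3.14, -0.001, 0.337]
ft_force: [0.4, -0.7, -0.5]
gripper_width: 59.8
```

```bash
python3 go.py 497 -343 5 .335
python3 - <<'E'
from h import *
import cv2
b=snap('side','side2.png')[260:400,240:400,::-1]
cv2.imwrite('pics/c2.png',cv2.resize(b,(640,560),interpolation=cv2.INTER_CUBIC))
E
```

```text
t 3.45 pos [ 498.9745 -343.32      9.1309] ori [ 3.14   -0.001   0.3366] F [ 0.4129 -0.6937 -0.5166] j [-0.7117  0.7516  1.7777  0.0002  0.6105  0.5223] w 59.8
slide [-1.76 -0.96  4.13] turn [ 0.0016 -0.001   0.0016]
```

View pics/c2.png

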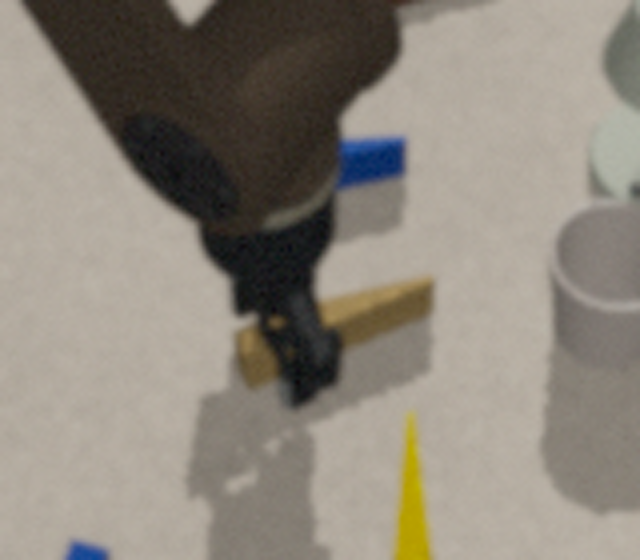

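Request:
play_rows(grip=[60,40,10,10,10], slide=[[-1,0,3],[-1,0,3],[-1,0,3],[-1,0,3],[-1,0,3]], turn=[[0,0,0],[0,0,0],[0,0,0],[0,0,0],[0,0,0]])

```text
time_s: 4.12
ee_pos: [497.5, -343.5, 4.8]
orientation: [3.141, -0.0, 0.336]
ft_force: [-1.3, -1.0, 4.5]
gripper_width: 19.9
```

```bash
python3 go.py 497 -343 5 .335
python3 - <<'E'
from h import *
import cv2
b=snap('side','side3.png')[260:400,240:400,::-1]
cv2.imwrite('pics/c3.png',cv2.resize(b,(640,560),interpolation=cv2.INTER_CUBIC))
E
```

```text
t 4.12 pos [ 497.4727 -343.4951    4.8382] ori [ 3.1413 -0.0002  0.3363] F [-1.3152 -0.9745  4.4851] j [-0.7136  0.7576  1.7809  0.0001  0.6027  0.5208] w 19.9
slide [-0.28 -0.62 -0.16] turn [ 0.0003 -0.0002  0.0013]
```

View pics/c3.png

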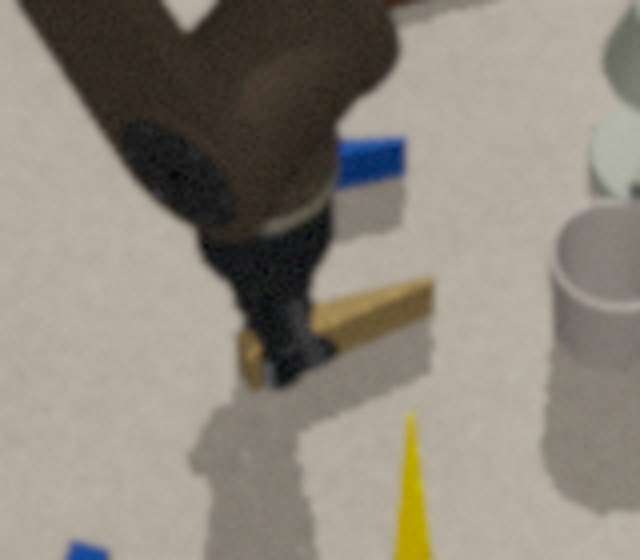

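```bash
cat > gos.py <<'E'
import sys
from go import *
S=(629.3,0.0,.225)
# args: gx gy z(TCP) [dyaw]
a=list(map(float,sys.argv[1:])); c,s=np.cos(S[2]),np.sin(S[2])
x=S[0]+c*a[0]-s*a[1]; y=S[1]+s*a[0]+c*a[1]
go(x,y,a[2],S[2]+(a[3] if len(a)>3 else 0))
o=monitor.get_obs(); d=o['ee_pos'][:2]-np.array(S[:2])
print('slotframe',[c*d[0]+s*d[1],-s*d[0]+c*d[1]],o['ee_pos'][2],'yaw-',o['orientation'][2]-S[2],'F slot',c*o['ft_force'][0]+s*o['ft_force'][1],-s*o['ft_force'][0]+c*o['ft_force'][1],o['ft_force'][2])
E
python3 gos.py -142 7.5 85
```

```text
t 4.17 pos [ 497.4691 -343.4811    4.8504] ori [ 3.1413 -0.0002  0.3363] F [-0.8637  0.5333  5.1854] j [-0.7135  0.7576  1.781   0.0001  0.6027  0.5209] w 20.0
slide [  97.52 -303.94  -80.21] turn [ 0.0003 -0.0002  0.1113]
slotframe [np.float64(-205.14076198381372), np.float64(-305.4110597656228)] 4.850395935931062 yaw- 0.11130371530497105 F slot -0.7229682559346184 0.7125270111295536 5.185365034783603
```

Request:
play_rows(grip=[10,10,10,10,10], slide=[[0,0,-30],[0,0,-80],[97.5,-304,-80],[97.5,-304,-80],[97.5,-304,-80]], turn=[[0,0,0],[0,0,0],[0,0,0.111],[0,0,0.111],[0,0,0.111]])

```text
time_s: 4.8
ee_pos: [492.1, -154.3, 84.6]
orientation: [-3.142, -0.0, 0.225]
ft_force: [1.4, 0.9, -1.0]
gripper_width: 20.0
```

```bash
python3 gos.py -142 7.5 85
```

```text
t 4.8 pos [ 492.0988 -154.2682   84.5648] ori [-3.1415 -0.0001  0.2245] F [ 1.3717  0.9443 -0.9871] j [-0.432   0.547   1.9676  0.0003  0.6269  0.9141] w 20.0
slide [  26.1  -127.28   -0.42] turn [-0.0001 -0.0001 -0.0005]
slotframe [np.float64(-168.16109521239136), np.float64(-119.76924144673126)] 84.56480311871181 yaw- -0.00048349901453606514 F slot 1.5478463818177144 0.6144499178164402 -0.9870882727343384
```

Request:
play_rows(grip=[10,10,10,10,10], slide=[[26,-127.3,0],[26,-127.3,0],[26,-127.3,30],[26,-127.3,40],[26,-127.3,40]], turn=[[0,0,0],[0,0,0],[0,0,0],[0,0,0],[0,0,0]])

```text
time_s: 5.42
ee_pos: [489.2, -26.6, 44.1]
orientation: [-3.141, 0.001, 0.224]
ft_force: [0.7, 0.5, 0.5]
gripper_width: 20.1
```

```bash
python3 gos.py -142 7.5 20
python3 - <<'E'
from h import *
import cv2
a=snap('top','top4.png')[170:300,220:345,::-1]; cv2.imwrite('pics/c4t.png',cv2.resize(a,None,fx=4.6,fy=4.6,interpolation=cv2.INTER_CUBIC))
b=snap('side','side4.png')[165:275,265:410,::-1]; cv2.imwrite('pics/c4s.png',cv2.resize(b,None,fx=5,fy=5,interpolation=cv2.INTER_CUBIC))
for n in('top','side'):
  for q in('wedge_tip','slot','tier_corner'):
        print(n,q,[(np.round(d['position'],1),round(d['p'],2)) for d in models.spot_point(n,q)])
E
```

```text
t 5.42 pos [489.2255 -26.6335  44.1391] ori [-3.1409  0.0014  0.2244] F [0.7096 0.4708 0.5496] j [-0.1893  0.597   2.053   0.0002  0.4931  1.1569] w 20.1
slide [ 0.52 -2.19 24.14] turn [-0.0007  0.0014 -0.0006]
slotframe [np.float64(-142.48585980582155), np.float64(5.289337701409913)] 44.1391195959992 yaw- -0.0005681531872824552 F slot 0.7968039286839722 0.300640072983581 0.5496111937578041
top wedge_tip [(array([321.6, 490.4]), 0.81), (array([246.9, 432.5]), 0.73), (array([238.7, 364.5]), 0.65)]
top slot [(array([226.6, 300.8]), 0.6)]
top tier_corner [(array([224.8, 299.3]), 0.77)]
side wedge_tip [(array([298.4, 341.1]), 0.89), (array([368.2, 343.3]), 0.86), (array([228.5, 327.9]), 0.71), (array([453.7, 237.5]), 0.56)]
side slot [(array([238.5, 340.5]), 0.72)]
side tier_corner [(array([224.4, 341.8]), 0.92)]
```

View pics/c4t.png

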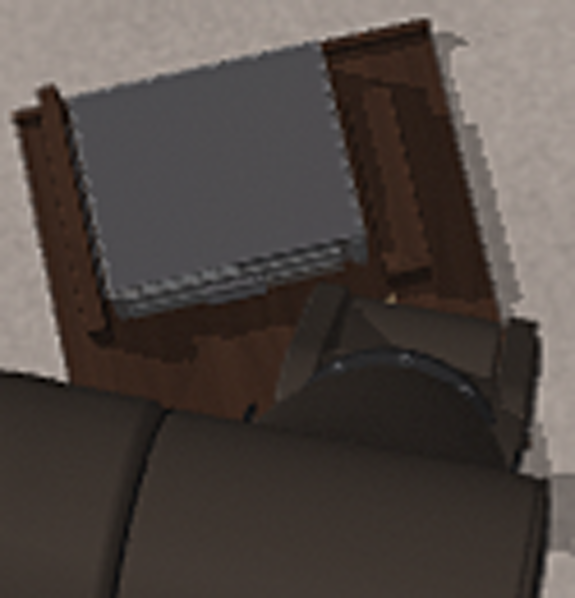

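View pics/c4s.png

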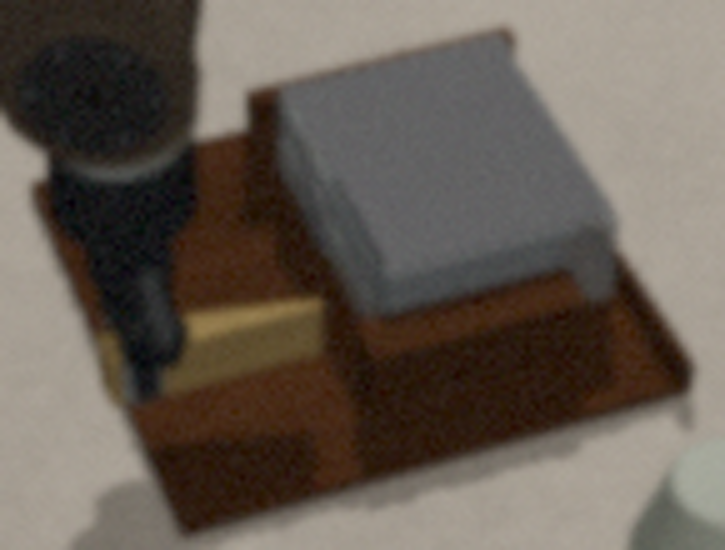

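```bash
cat > ov.py <<'E'
from fit import *
import sys
def line(im,n,P,col,c0,r0,f,closed=True):
    u=(proj(n,P)-[c0,r0]+.5)*f-.5
    cv2.polylines(im,[np.round(u*16).astype(np.int32)],closed,col,1,cv2.LINE_AA,shift=4)
def ov(n,src,out,S,win,f,yc=-5,wedge=None,tj=0):
    r0,r1,c0,c1=win
    im=cv2.resize(cv2.imread(src)[r0:r1,c0:c1],None,fx=f,fy=f,interpolation=cv2.INTER_CUBIC)
    im=np.clip(im.astype(float)*1.8,0,255).astype(np.uint8)
    def box(x0,x1,y0,y1,z): return np.c_[pose2(np.array([(x0,y0),(x1,y0),(x1,y1),(x0,y1)],float),*S),[z]*4]
    line(im,n,box(0,140,2.5+tj,172.5+tj,73),(255,255,0),c0,r0,f)
    line(im,n,box(-21,105,yc-30,yc,55),(0,255,0),c0,r0,f)
    line(im,n,box(-145,155,-75,215,10),(0,200,255),c0,r0,f)
    if wedge is not None:
        x,y,a,z=wedge
        line(im,n,np.c_[pose2(W,x,y,a),[z+36]*5],(255,0,255),c0,r0,f)
    cv2.imwrite(out,im)
E
python3 - <<'E'
from ov import *
S=(629.3,0,.225)
ov('top','pics/top4.png','pics/o4t.png',S,(190,270,265,335),8,wedge=(489.2,-26.6,.2244,39.3))
ov('side','pics/side4.png','pics/o4s.png',S,(185,275,270,400),6,wedge=(489.2,-26.6,.2244,39.3))
E
```

```text
(no output)
```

View pics/o4t.png

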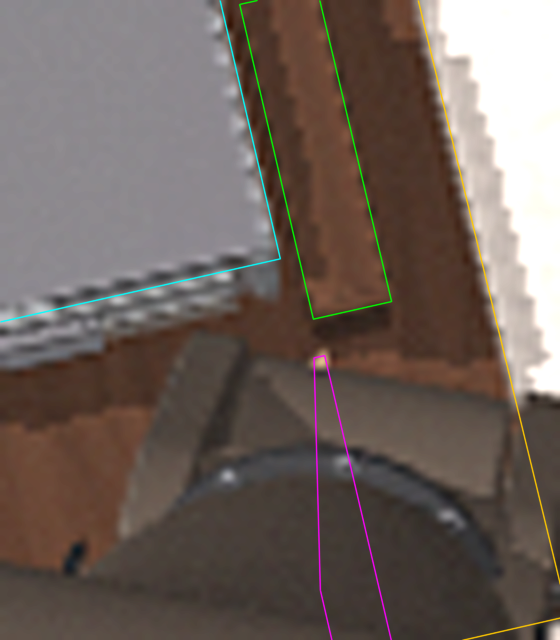

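View pics/o4s.png

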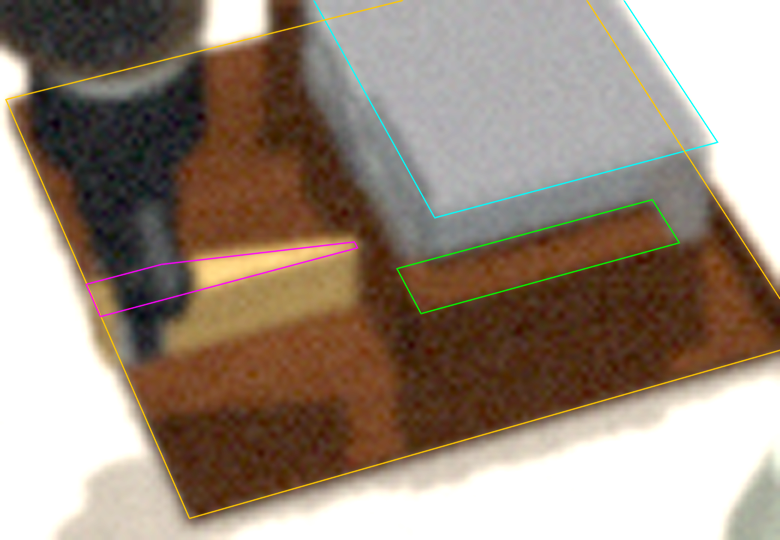

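```bash
cat > edge.py <<'E'
from tray import *
from scipy.ndimage import map_coordinates
def run(n,ims,edges,S0):
    im=np.mean([cv2.imread(f).astype(float) for f in ims],0)
    S=np.array(S0,float)
    for it in range(4):
        rows=[]
        for nm,fixed,val,rng,z in edges:
            for tval in np.linspace(*rng,25):
                ds=np.linspace(-10,10,81)
                P=np.array([(tval,val+d) if fixed=='y' else (val+d,tval) for d in ds])
                uv=proj(n,np.c_[pose2(P,*S),np.full(len(ds),float(z))])
                pr=np.array([map_coordinates(im[...,k],[uv[:,1],uv[:,0]],order=1) for k in range(3)])
                f=(pr[2]-pr[0])/(pr.sum(0)+1) if nm[0]!='t' else pr.sum(0)
                lo,hi=f[:12].mean(),f[-12:].mean()
                if abs(hi-lo)<(.04 if nm[0]!='t' else 40): continue
                g=(f-lo)/(hi-lo); k=np.where((g[:-1]<.5)&(g[1:]>=.5))[0]
                if len(k)!=1: continue
                k=k[0]; rows.append((nm,fixed,tval,val,ds[k]+.25*(.5-g[k])/(g[k+1]-g[k])))
        # d residual linear in (dx,dy,da) in slot frame
        A=[];b=[]
        for nm,fx,tv,v,d in rows:
            if nm[0]=='t': continue
            A.append((0,1,tv) if fx=='y' else (1,0,-tv)); b.append(d)
        A=np.array(A);b=np.array(b)
        wts=np.ones(len(b))
        for _ in range(5):
            s=np.linalg.lstsq(A*wts[:,None],b*wts,rcond=None)[0]; wts=1/np.maximum(1,abs(A@s-b))**.5
        c,q=np.cos(S[2]),np.sin(S[2]); S=S+[c*s[0]-q*s[1],q*s[0]+c*s[1],s[2]]
    print(n,S)
    for e in edges:
        l=[(r[2],r[4]) for r in rows if r[0]==e[0]]
        if l: l=np.array(l); print(e[0],len(l),'median off',np.median(l[:,1]),'slope',np.polyfit(l[:,0],l[:,1],1)[0] if len(l)>3 else None)
    return S
E
python3 - <<'E'
from edge import *
E=[('near','x',-145,(-60,200),10),('right','y',-75,(-135,80),10),('left','y',215,(-135,-30),10),('tierR','y',2.5,(15,125),73),('tierFront','x',0,(20,160),73),('tierL','y',172.5,(15,125),73),('cheekR','y',-35,(-10,90),55)]
run('top',['pics/top0.png'],E,(629.5,0,.225))
E2=[('near','x',-145,(-60,200),10),('left','y',215,(-130,-40),10),('right0','y',-75,(-135,-50),10)]
run('side',['pics/side0.png'],E2,(629.5,0,.225))
E
```

```text
top [630.53   1.83   0.24]
near 25 median off 0.07568402598759415 slope 0.010051884826317681
right 25 median off 1.6492024610669367 slope -0.00539783064012752
left 25 median off -1.6432077523583817 slope -0.010273368511668454
tierR 25 median off -2.247544538168333 slope -0.004077524636648616
tierFront 2 median off -2.537061476053697 slope None
tierL 25 median off -1.0794739700918776 slope -0.009378290366215146
side [631.14  -2.3    0.23]
near 25 median off -0.06389004025820613 slope -0.00123749432614775
left 25 median off -2.6118622896092174 slope 0.00034190688482928585
right0 25 median off 2.6103032389461083 slope -0.014113063136530199
```

```bash
sed -i 's/^S=.*/S=(630.3,0.0,.23)/' gos.py; python3 gos.py -142 13.5 15.5
```

```text
t 5.83 pos [489.5704 -26.3545  44.9734] ori [ 3.1414 -0.0007  0.2248] F [ 0.0836 -0.7756 -0.5085] j [-0.1886  0.5952  2.0531  0.0002  0.4926  1.1572] w 19.9
slide [ 0.98 -7.09 29.47] turn [ 0.0002 -0.0007 -0.0052]
slotframe [np.float64(-143.03195112005506), np.float64(6.422729584302292)] 44.973373262512666 yaw- -0.005156183950769694 F slot -0.09545377618415393 -0.7741903417197744 -0.5084697969331239
```

Request:
play_rows(grip=[10,10,10,10,10], slide=[[1,-7,10],[1,-7,20],[1,-7,26],[1,-7,29],[1,-7,29]], turn=[[0,0,-0.005],[0,0,-0.005],[0,0,-0.005],[0,0,-0.005],[0,0,-0.005]])

```text
time_s: 6.45
ee_pos: [488.8, -19.1, 15.4]
orientation: [-3.141, 0.0, 0.23]
ft_force: [-0.8, -0.5, -1.4]
gripper_width: 20.1
```

```bash
python3 gos.py -112 13.5 15.5
```

```text
t 6.45 pos [488.8178 -19.0579  15.414 ] ori [-3.1414  0.0002  0.2302] F [-0.8317 -0.4697 -1.4101] j [-0.1741  0.6517  2.0683  0.0002  0.4219  1.1663] w 20.1
slide [30.1   0.21 -0.09] turn [-0.0002  0.0002  0.0002]
slotframe [np.float64(-142.10121761206176), np.float64(13.6986826630258)] 15.414025325865232 yaw- 0.00023463398591913598 F slot -0.9168476760392904 -0.26770917713000086 -1.4101162083525947
```

Request:
play_rows(grip=[10,10,10,10,10], slide=[[8,0,0],[16,0,0],[24,0,0],[30,0,0],[30,0,0]], turn=[[0,0,0],[0,0,0],[0,0,0],[0,0,0],[0,0,0]])

```text
time_s: 7.08
ee_pos: [518.4, -12.0, 15.6]
orientation: [3.142, -0.0, 0.231]
ft_force: [-0.9, 0.1, 0.2]
gripper_width: 20.1
```

```bash
python3 gos.py -112 13.5 15.5;python3 - <<'E'
from ov import *
snap('top','top5.png');snap('side','side5.png')
from h import monitor
o=monitor.get_obs();p=o['ee_pos']
S=(630.3,0,.23); wd=(p[0],p[1],o['orientation'][2],p[2]-4.8)
ov('top','pics/top5.png','pics/o5t.png',S,(190,250,270,330),9,wedge=wd)
ov('side','pics/side5.png','pics/o5s.png',S,(185,275,270,400),6,wedge=wd)
E
```

```text
t 7.08 pos [518.3988 -12.0429  15.5662] ori [ 3.1416 -0.0003  0.2307] F [-0.9147  0.0992  0.1592] j [-0.1507  0.6714  1.9963  0.0001  0.4737  1.1893] w 20.1
slide [-0.3   0.28  0.07] turn [ 0.     -0.0003  0.0007]
slotframe [np.float64(-111.69991208133798), np.float64(13.785133947312861)] 15.566231066363752 yaw- 0.0006655668569783557 F slot -0.8680526495463429 0.30508339814944885 0.15923091653592514
```

View pics/o5t.png

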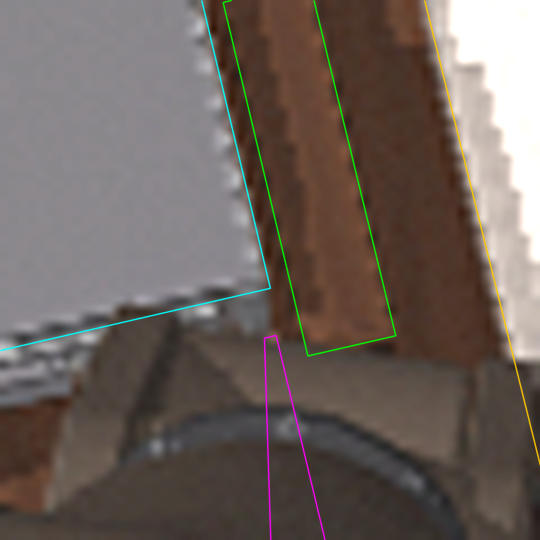

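View pics/o5s.png

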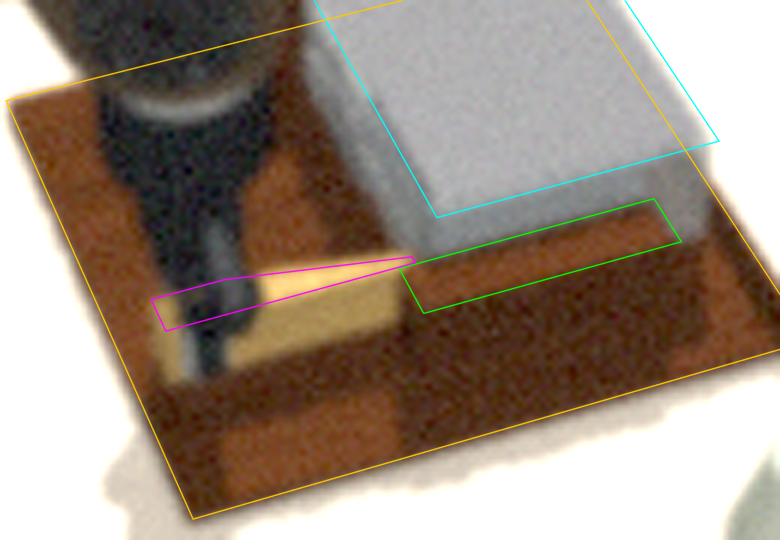

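Request:
play_rows(grip=[10,10,10,10,10], slide=[[0,1,0],[0,2,0],[0,3,0],[0,4,0],[0,5,0]], turn=[[0,0,0],[0,0,0],[0,0,0],[0,0,0],[0,0,0]])

```text
time_s: 7.8
ee_pos: [519.2, -17.1, 15.6]
orientation: [-3.142, -0.0, 0.23]
ft_force: [-0.1, -0.6, -1.3]
gripper_width: 20.3
```

Request:
play_rows(grip=[10,10,10], slide=[[0,0.7,0],[0,1.4,0],[0,2,0]], turn=[[0,0,0],[0,0,0],[0,0,0]])

```text
time_s: 8.18
ee_pos: [519.6, -19.0, 15.6]
orientation: [-3.142, -0.0, 0.23]
ft_force: [0.3, 0.2, -0.4]
gripper_width: 20.3
```

```bash
python3 gos.py -112 13.5 15.5|tail -1; python3 -c "
from h import *
print(monitor.get_obs()['moment'])"
```

```text
slotframe [np.float64(-112.07897978488575), np.float64(6.71836340542875)] 15.601991493119696 yaw- 0.000308480992038368 F slot 0.371380989673059 0.15183144627216943 -0.4469635299567704
[-0.08213991  0.04285994 -0.03597782]
```

Request:
play_rows(grip=[10,10,10], slide=[[0,0.5,0],[0,1,0],[0,1.5,0]], turn=[[0,0,0],[0,0,0],[0,0,0]])

```text
time_s: 8.55
ee_pos: [519.8, -20.1, 15.6]
orientation: [-3.141, 0.0, 0.231]
ft_force: [-0.4, 6.3, -0.4]
gripper_width: 20.3
```

Request:
play_rows(grip=[10,10,10], slide=[[0,0.5,0],[0,1,0],[0,1.5,0]], turn=[[0,0,0],[0,0,0],[0,0,0]])

```text
time_s: 8.93
ee_pos: [520.0, -21.1, 15.6]
orientation: [-3.141, 0.001, 0.233]
ft_force: [-0.5, 11.7, 0.9]
gripper_width: 20.1
```

```bash
python3 gos.py -112 13.5 15.5|tail -1; python3 -c "
from h import *
print(monitor.get_obs()['moment'])"
```

```text
slotframe [np.float64(-112.24949731132291), np.float64(4.611931873689063)] 15.550386192730906 yaw- 0.002580133971332693 F slot 2.138947871712882 11.52614238669389 0.858355249177426
[ 1.86240919 -0.02185024  1.09939358]
```

Request:
play_rows(grip=[10,10,10,10,10], slide=[[0,-3,0],[2,-3.2,0],[5,-3.2,0],[8,-3.2,0],[11,-3.2,0]], turn=[[0,0,0],[0,0,0],[0,0,0],[0,0,0],[0,0,0]])

```text
time_s: 9.55
ee_pos: [530.6, -16.4, 15.6]
orientation: [-3.142, -0.0, 0.23]
ft_force: [-0.5, -0.6, -1.1]
gripper_width: 19.9
```

```bash
python3 gos.py -112 13.5 15.5|tail -1; python3 -c "
from h import *
print(monitor.get_obs()['moment'])"
```

```text
slotframe [np.float64(-100.80342573999249), np.float64(6.807942406393241)] 15.606722602769775 yaw- 7.938462635601051e-05 F slot -0.5870323571038685 -0.5300186083424036 -1.1050856528614474
[ 0.00474693  0.01791996 -0.03590709]
```

Request:
play_rows(grip=[10,10,10,10], slide=[[1.5,0,0],[3,0,0],[4.5,0,0],[6,0,0]], turn=[[0,0,0],[0,0,0],[0,0,0],[0,0,0]])

```text
time_s: 10.05
ee_pos: [536.2, -14.9, 15.6]
orientation: [-3.142, -0.0, 0.23]
ft_force: [-0.1, -0.3, -1.5]
gripper_width: 20.5
```

Request:
play_rows(grip=[10,10,10,10], slide=[[1.5,0,0],[3,0,0],[4.5,0,0],[6,0,0]], turn=[[0,0,0],[0,0,0],[0,0,0],[0,0,0]])

```text
time_s: 10.55
ee_pos: [542.1, -13.5, 15.6]
orientation: [-3.142, -0.0, 0.23]
ft_force: [-0.7, 0.0, -0.2]
gripper_width: 20.3
```

```bash
python3 gos.py -112 13.5 15.5|tail -1; python3 -c "
from h import *
print(monitor.get_obs()['moment'])"
```

```text
slotframe [np.float64(-88.96251621940355), np.float64(6.945196785122075)] 15.596338274660896 yaw- 0.00023841492960194333 F slot -0.7026236892078566 0.18514453206632409 -0.2235567835808282
[0.02060962 0.01756505 0.00828496]
```

Request:
play_rows(grip=[10,10,10,10], slide=[[1.5,0,0],[3,0,0],[4.5,0,0],[6,0,0]], turn=[[0,0,0],[0,0,0],[0,0,0],[0,0,0]])

```text
time_s: 11.05
ee_pos: [548.0, -12.2, 15.6]
orientation: [-3.142, -0.0, 0.23]
ft_force: [-0.2, -0.8, -0.8]
gripper_width: 20.2
```

```bash
python3 gos.py -112 13.5 15.5|tail -1; python3 -c "
from h import *
print(monitor.get_obs()['moment'])"
```

```text
slotframe [np.float64(-82.94968273276181), np.float64(6.939278397489872)] 15.617405228886074 yaw- 0.0003078495472854381 F slot -0.35583296567328826 -0.7207500824441728 -0.8001628634788587
[ 0.00955807  0.01463937 -0.01882536]
```

Request:
play_rows(grip=[10,10,10,10], slide=[[1.5,0,0],[3,0,0],[4.5,0,0],[6,0,0]], turn=[[0,0,0],[0,0,0],[0,0,0],[0,0,0]])

```text
time_s: 11.55
ee_pos: [553.7, -10.9, 15.6]
orientation: [-3.142, 0.0, 0.23]
ft_force: [0.4, -2.5, -1.1]
gripper_width: 20.1
```

Request:
play_rows(grip=[10,10,10], slide=[[1.5,0,0],[3,0,0],[4,0,0]], turn=[[0,0,0],[0,0,0],[0,0,0]])

```text
time_s: 11.92
ee_pos: [557.7, -9.9, 15.6]
orientation: [-3.142, -0.0, 0.23]
ft_force: [-1.4, -2.3, -0.7]
gripper_width: 20.4
```

```bash
python3 gos.py -112 13.5 15.5|tail -1
python3 - <<'E'
from ov import *
o=monitor.get_obs();p=o['ee_pos'];print(o['moment'])
snap('top','top6.png');snap('side','side6.png')
S=(630.3,0.6,.23); wd=(p[0],p[1],o['orientation'][2],p[2]-4.8)
ov('top','pics/top6.png','pics/o6t.png',S,(190,250,270,330),9,wedge=wd,yc=-4.5)
ov('side','pics/side6.png','pics/o6s.png',S,(185,275,270,400),6,wedge=wd,yc=-4.5)
E
```

```text
slotframe [np.float64(-72.96441153986584), np.float64(6.956793532357295)] 15.618216175000764 yaw- 0.00037204900316042955 F slot -1.8691108526561662 -1.9302159832776054 -0.6918691471861215
[-0.37286183  0.08491792 -0.18375196]
```

View pics/o6t.png

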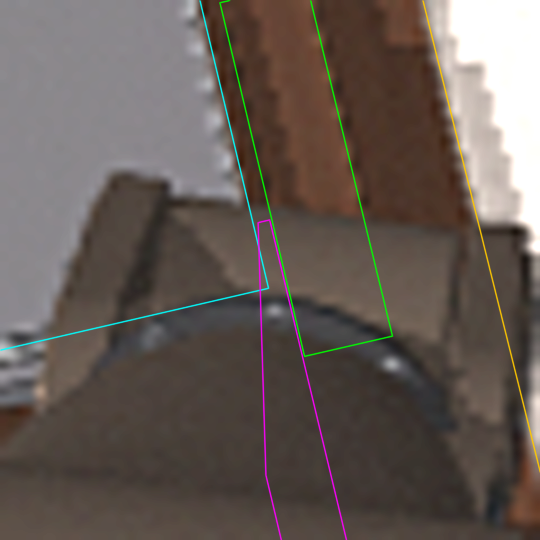

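View pics/o6s.png

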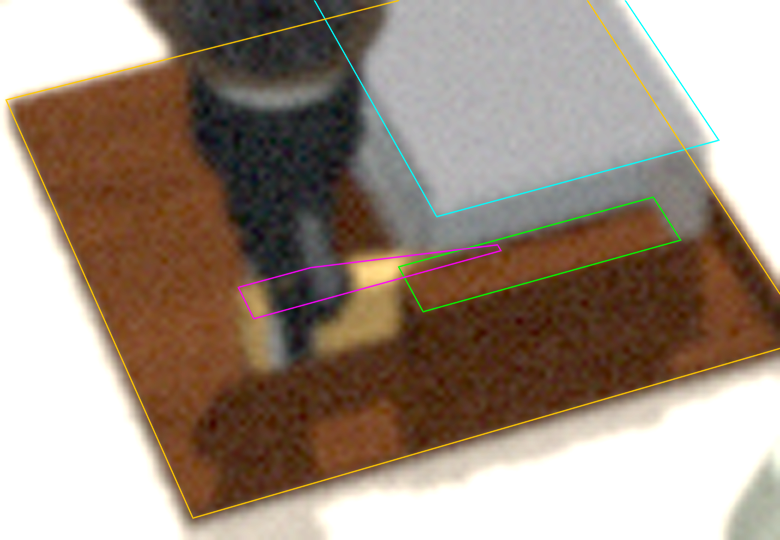

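Request:
play_rows(grip=[10,10,10,10], slide=[[0,0.2,0.3],[0,0.2,0.6],[0,0.2,0.9],[0,0.2,0.9]], turn=[[0,0,0],[0,0,0],[0,0,0],[0,0,0]])

```text
time_s: 12.52
ee_pos: [557.6, -10.0, 14.9]
orientation: [-3.142, -0.0, 0.23]
ft_force: [0.2, -0.3, 1.4]
gripper_width: 20.0
```

```bash
python3 gos.py -112 13.5 15.5|tail -1
```

```text
slotframe [np.float64(-73.05139815592004), np.float64(6.81986698515318)] 14.867972706446519 yaw- 0.00037350015884848875 F slot 0.14682343124345082 -0.3689834438213671 1.3694124542640291
```

Request:
play_rows(grip=[26,32,40,45,45], slide=[[0,0,0],[0,0,0],[0,0,0],[0,0,0],[0,0,0]], turn=[[0,0,0],[0,0,0],[0,0,0],[0,0,0],[0,0,0]])

```text
time_s: 13.15
ee_pos: [557.6, -10.1, 14.7]
orientation: [-3.142, -0.0, 0.23]
ft_force: [-0.7, -0.1, -0.1]
gripper_width: 44.9
```

Request:
play_rows(grip=[45,45,45,45,45], slide=[[0,0,-20],[0,0,-60],[-70,0,-80],[-100,0,-80],[-100,0,-80]], turn=[[0,0,0],[0,0,0],[0,0,0],[0,0,0],[0,0,0]])

```text
time_s: 13.78
ee_pos: [458.2, -33.1, 95.3]
orientation: [-3.141, 0.001, 0.229]
ft_force: [0.3, -0.4, -0.9]
gripper_width: 45.4
```

```bash
python3 gos.py -130 7 80
python3 - <<'E'
from ov import *
snap('top','top7.png');snap('side','side7.png')
S=(630.3,0.6,.23); wd=(557.6,-10,.23,10)
ov('top','pics/top7.png','pics/o7t.png',S,(190,260,270,330),8,wedge=wd,yc=-4.5)
ov('side','pics/side7.png','pics/o7s.png',S,(185,275,270,400),6,wedge=wd,yc=-4.5)
E
```

```text
t 13.78 pos [458.2092 -33.1411  95.2953] ori [-3.1412  0.0006  0.2292] F [ 0.2924 -0.4362 -0.8836] j [-0.2162  0.4736  2.0934  0.0001  0.5753  1.1253] w 45.4
slide [45.12 -0.06 15.27] turn [-0.0004  0.0006 -0.0008]
slotframe [np.float64(-175.11447013617416), np.float64(6.96451351775476)] 95.29531651421767 yaw- -0.0007567842382618928 F slot 0.18522396439045657 -0.49135019850536155 -0.8836404167668649
```

View pics/o7t.png

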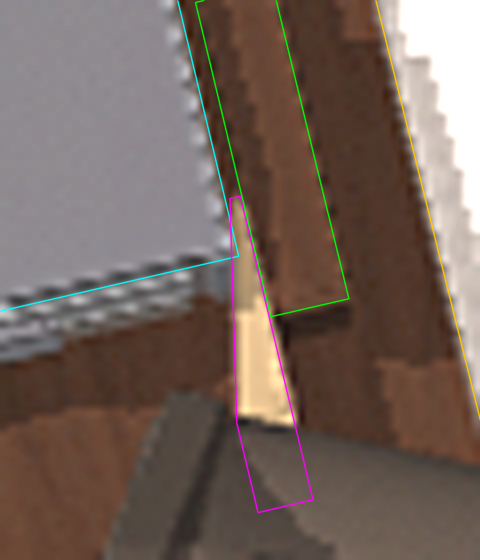

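View pics/o7s.png

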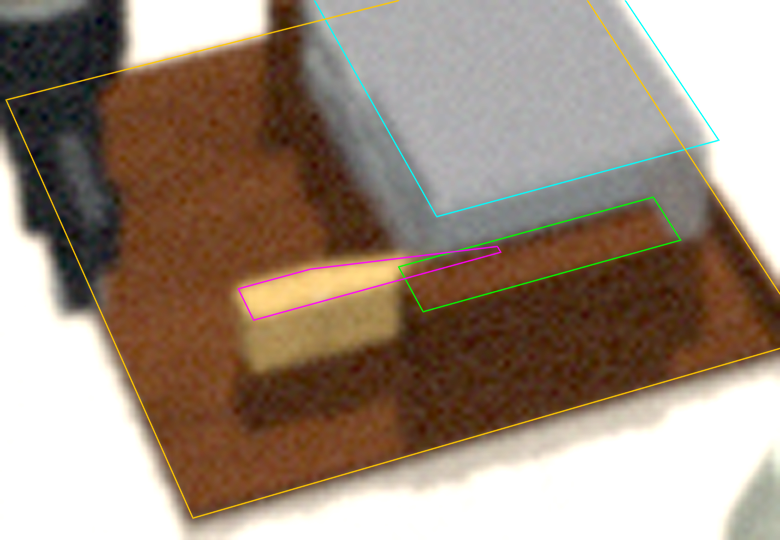

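The wedge stays put where released, straight face along the cheek (top crop tip about (235,200), back about (285,505)). Now I'll shut the fingers and press from behind.

Request:
play_rows(grip=[0,0,0,0,0], slide=[[20,0,0],[45,0,20],[45,0,50],[45,0,70],[45,0,78]], turn=[[0,0,0],[0,0,0],[0,0,0],[0,0,0],[0,0,0]])

```text
time_s: 14.5
ee_pos: [504.5, -22.3, 15.3]
orientation: [-3.141, 0.001, 0.231]
ft_force: [-0.0, -0.5, -0.4]
gripper_width: 0.2
```

Request:
play_rows(grip=[0,0,0,0,0], slide=[[4,0,0],[8,0,0],[12,0,0],[16,0,0],[18,0,0]], turn=[[0,0,0],[0,0,0],[0,0,0],[0,0,0],[0,0,0]])

```text
time_s: 15.12
ee_pos: [522.0, -18.5, 16.9]
orientation: [3.141, -0.001, 0.23]
ft_force: [-0.3, -0.4, 0.9]
gripper_width: 0.1
```

```bash
python3 gos.py -105 6.8 17
```

```text
t 15.12 pos [521.9667 -18.4833  16.9467] ori [ 3.1415 -0.0006  0.2304] F [-0.259  -0.3939  0.9463] j [-0.162   0.6715  1.9867  0.0002  0.4828  1.1783] w 0.1
slide [ 4.69 -0.1  -0.05] turn [ 0.0001 -0.0006  0.0004]
slotframe [np.float64(-109.69427433507559), np.float64(6.700992589343027)] 16.94671683969699 yaw- 0.00036634266582732944 F slot -0.34193564945770155 -0.32450858105317065 0.9463029112981648
```

Request:
play_rows(grip=[0,0,0,0,0], slide=[[1,0,0],[2,0,0],[3,0,0],[4,0,0],[5,0,0]], turn=[[0,0,0],[0,0,0],[0,0,0],[0,0,0],[0,0,0]])

```text
time_s: 15.75
ee_pos: [526.5, -17.4, 16.7]
orientation: [-3.142, -0.0, 0.23]
ft_force: [-0.1, -0.2, -0.3]
gripper_width: -0.3
```

Request:
play_rows(grip=[0,0,0,0,0], slide=[[1,0,0],[2,0,0],[3,0,0],[4,0,0],[5,0,0]], turn=[[0,0,0],[0,0,0],[0,0,0],[0,0,0],[0,0,0]])

```text
time_s: 16.38
ee_pos: [531.1, -16.2, 16.7]
orientation: [-3.141, 0.0, 0.23]
ft_force: [-3.1, -0.5, 2.2]
gripper_width: 0.1
```

Request:
play_rows(grip=[0,0,0,0], slide=[[1,0,0],[2,0,0],[3,0,0],[4,0,0]], turn=[[0,0,0],[0,0,0],[0,0,0],[0,0,0]])

```text
time_s: 16.88
ee_pos: [535.3, -15.3, 16.7]
orientation: [-3.141, -0.0, 0.23]
ft_force: [-2.0, -1.2, 1.8]
gripper_width: -0.1
```

```bash
python3 gos.py -105 6.8 17|tail -1
```

```text
slotframe [np.float64(-95.99753132392587), np.float64(6.782533491216917)] 16.696777815397425 yaw- 0.0003175265423957796 F slot -2.249463114155002 -0.7493095932941358 1.8092109481208676
```

Request:
play_rows(grip=[0,0,0,0], slide=[[1,0,0],[2,0,0],[3,0,0],[4,0,0]], turn=[[0,0,0],[0,0,0],[0,0,0],[0,0,0]])

```text
time_s: 17.38
ee_pos: [539.2, -14.4, 16.7]
orientation: [-3.142, -0.0, 0.23]
ft_force: [-2.7, -0.8, 0.7]
gripper_width: 0.0
```

Request:
play_rows(grip=[0,0,0], slide=[[1,0,0],[2,0,0],[3,0,0]], turn=[[0,0,0],[0,0,0],[0,0,0]])

```text
time_s: 17.75
ee_pos: [542.1, -13.7, 16.7]
orientation: [-3.141, 0.0, 0.23]
ft_force: [-2.3, -0.1, 0.8]
gripper_width: 0.2
```

```bash
python3 gos.py -105 6.8 17|tail -1
```

```text
slotframe [np.float64(-89.03002105282374), np.float64(6.773324637306043)] 16.670098108479724 yaw- 0.0002676100519345137 F slot -2.2599793383897837 0.4220735674575301 0.7509488086736471
```

Now at finer steps, since home may be near.

Request:
play_rows(grip=[0,0,0,0], slide=[[0.6,0,0],[1.2,0,0],[1.8,0,0],[2.4,0,0]], turn=[[0,0,0],[0,0,0],[0,0,0],[0,0,0]])

```text
time_s: 18.25
ee_pos: [544.4, -13.2, 16.7]
orientation: [-3.142, -0.0, 0.23]
ft_force: [-1.7, -1.2, 0.9]
gripper_width: -0.2
```

Request:
play_rows(grip=[0,0,0,0], slide=[[0.6,0,0],[1.2,0,0],[1.8,0,0],[2.4,0,0]], turn=[[0,0,0],[0,0,0],[0,0,0],[0,0,0]])

```text
time_s: 18.75
ee_pos: [546.8, -12.6, 16.7]
orientation: [-3.142, -0.0, 0.23]
ft_force: [-1.5, -1.3, 0.4]
gripper_width: 0.2
```

```bash
python3 gos.py -105 6.8 17|tail -1
```

```text
slotframe [np.float64(-84.23244846678148), np.float64(6.731092661910921)] 16.708424556229154 yaw- 0.0003087661669465003 F slot -1.7917734699274623 -0.9211821895367858 0.38723176831880834
```

Request:
play_rows(grip=[0,0,0,0], slide=[[0.5,0,0],[1,0,0],[1.5,0,0],[2,0,0]], turn=[[0,0,0],[0,0,0],[0,0,0],[0,0,0]])

```text
time_s: 19.25
ee_pos: [548.5, -12.2, 16.7]
orientation: [-3.141, 0.0, 0.23]
ft_force: [-3.7, -2.2, 1.8]
gripper_width: 0.2
```

Request:
play_rows(grip=[0,0,0,0], slide=[[0.5,0,0],[1,0,0],[1.5,0,0],[2,0,0]], turn=[[0,0,0],[0,0,0],[0,0,0],[0,0,0]])

```text
time_s: 19.75
ee_pos: [549.3, -12.0, 16.7]
orientation: [-3.141, 0.003, 0.23]
ft_force: [-10.5, -6.0, 5.8]
gripper_width: -0.2
```

```bash
python3 gos.py -105 6.8 17|tail -1
```

```text
slotframe [np.float64(-81.61467356896362), np.float64(6.8157131151917)] 16.716434028484215 yaw- 0.00033738416074388655 F slot -11.576388993530063 -3.4599031187837554 5.754691099722132
```

Request:
play_rows(grip=[0,0,0,0], slide=[[0.25,0,0],[0.5,0,0],[0.75,0,0],[1,0,0]], turn=[[0,0,0],[0,0,0],[0,0,0],[0,0,0]])

```text
time_s: 20.25
ee_pos: [549.6, -11.9, 16.7]
orientation: [-3.141, 0.004, 0.23]
ft_force: [-13.1, -7.2, 7.8]
gripper_width: 0.3
```

```bash
python3 gos.py -105 6.8 17|tail -1
```

```text
slotframe [np.float64(-81.28853398689807), np.float64(6.846197960374786)] 16.687102899680397 yaw- 0.0003249301096041879 F slot -14.438585879393056 -4.037279410935394 7.786789650652025
```

Request:
play_rows(grip=[0,0,0,0,0], slide=[[0.2,0,0],[0.4,0,0],[0.6,0,0],[0.6,0,0],[0.6,0,0]], turn=[[0,0,0],[0,0,0],[0,0,0],[0,0,0],[0,0,0]])

```text
time_s: 20.88
ee_pos: [549.8, -11.8, 16.7]
orientation: [-3.14, 0.005, 0.23]
ft_force: [-14.9, -8.9, 8.4]
gripper_width: 0.1
```

```bash
python3 gos.py -105 6.8 17|tail -1
```

```text
slotframe [np.float64(-81.06495986098182), np.float64(6.849926854114969)] 16.70931529955232 yaw- 0.00028395431945257843 F slot -16.514815830361293 -5.3136040322190805 8.382288558672087
```

Pressed to 16.5 N along the slot with practically no advance, so it is home. Backing off slowly, then lifting away and looking.

Request:
play_rows(grip=[0,0,0,0,0], slide=[[-1,0,0],[-3,0,0],[-8,0,0],[-15,0,0],[-25,0,0]], turn=[[0,0,0],[0,0,0],[0,0,0],[0,0,0],[0,0,0]])

```text
time_s: 21.5
ee_pos: [527.4, -17.1, 16.7]
orientation: [3.142, -0.0, 0.23]
ft_force: [0.4, 0.5, -0.4]
gripper_width: -0.2
```

Request:
play_rows(grip=[0,0,0,0,0], slide=[[-40,0,-30],[-70,60,-80],[-70,120,-120],[-70,180,-150],[-70,220,-150]], turn=[[0,0,0],[0,0,0],[0,0,0],[0,0,0],[0,0,0]])

```text
time_s: 22.12
ee_pos: [507.9, -240.4, 166.7]
orientation: [3.14, -0.002, 0.23]
ft_force: [0.8, 0.3, 0.5]
gripper_width: -0.1
```

```bash
python3 gos.py -105 6.8 17
python3 - <<'E'
from ov import *
snap('top','top8.png');snap('side','side8.png')
S=(630.3,0.6,.23); c,s=np.cos(.23),np.sin(.23)
g=pose2(np.array([[-81.06+11.3+17.5-.5,6.8]]),630.3,0,.23)[0]; wd=(g[0],g[1],.23,10)
ov('top','pics/top8.png','pics/o8t.png',S,(175,265,220,335),7,wedge=wd,yc=-4.5,tj=5)
ov('side','pics/side8.png','pics/o8s.png',S,(165,275,270,400),6,wedge=wd,yc=-4.5,tj=5)
E
```

```text
t 22.12 pos [ 507.8771 -240.4365  166.6619] ori [ 3.14   -0.0019  0.2305] F [0.8058 0.3139 0.4522] j [-0.5598  0.4767  1.7888  0.0003  0.8736  0.7804] w -0.1
slide [  68.83 -213.21  149.44] turn [ 0.0016 -0.0019  0.0005]
slotframe [np.float64(-174.01322086695524), np.float64(-206.19526633010707)] 166.66188102559022 yaw- 0.0004783618752845775 F slot 0.8561559653596064 0.12195718459737709 0.45217188275398246
```

View pics/o8t.png

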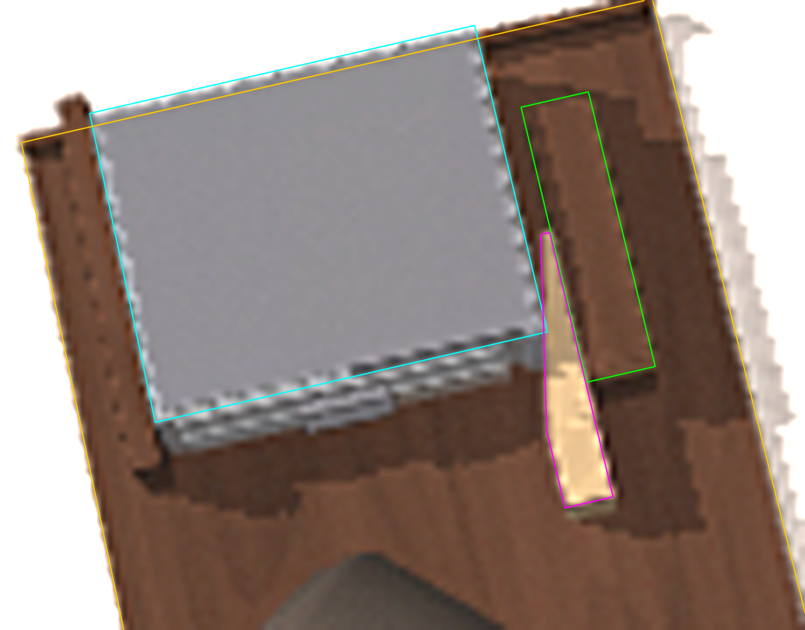

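View pics/o8s.png

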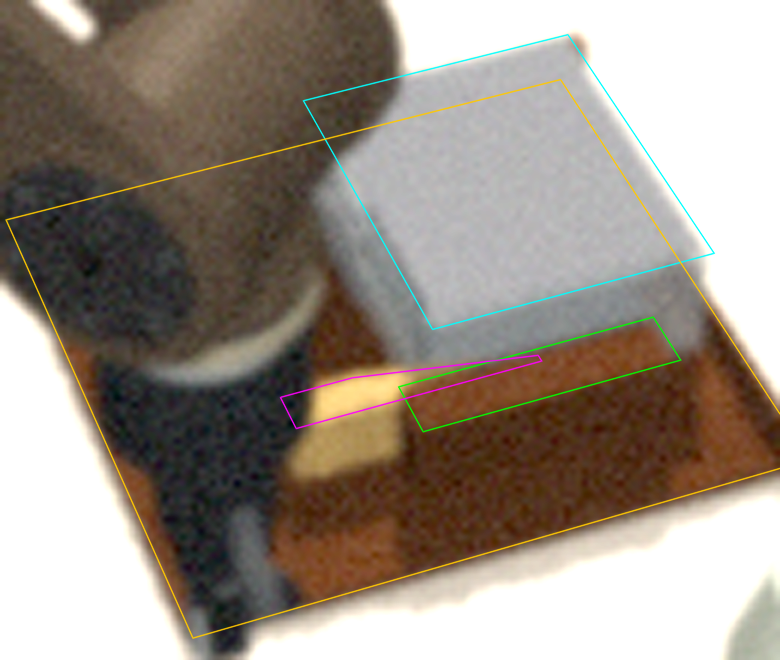

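View pics/side8.png

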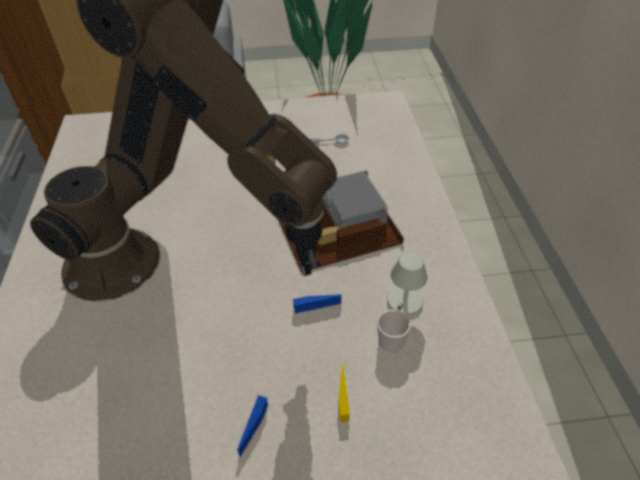

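```bash
python3 -c "
from h import *
print(robot.job_done(), monitor.get_obs()['time_s'])"
```

```text
the job is handed in; nothing more can be done
the job is handed in; nothing more can be done
```

I wedged the drawer tier firmly against the tray's far wall and handed the job in at about 22 s.

- **Starting the wedge:** I picked the tan bamboo wedge and felt sideways for the cheek face, with up to about 12 N of contact. I slid the thin end in until the slope just touched the tier, about 29 mm past the mouth. Then I set it flat on the tray and let go, and it stayed put.
- **Driving it in:** with the shut fingers, it slid at about 2–3 N. It stopped with the thin end about 50 mm in, and I pressed slowly to about 16.5 N along the slot.
- **Last checks:** after backing off, the wedge was still where it stopped and the tier lined up with its 5 mm "home" position at the far wall. I saw no crack, and the wrist force was about zero with the gripper clear. The cup and lamp look unmoved in the last side picture. The box and part of the spoon were hidden behind the arm, so I did not check them, though the arm never went low near them.
- **Disagreement:** the two cameras put the tray about 4 mm apart sideways, so I relied on the felt cheek contact instead.

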